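# Push the flange ring through the sprung flap of the pass gate

### The arm

A 6-joint arm with a two-finger parallel gripper is mounted at the origin on a cart in front of the work surface, level with it; the furniture and walls round the work are solid. World frame = base frame: x ahead of the robot, y to its left, z up, the work surface at z = 0. Lengths are in mm, angles in rad, forces in N, time in s.
With the tool pointing down it reaches from about 400 to 925 mm from the base axis. Payload 12.5 kg.
Tool frame: the origin (TCP) lies midway between the tips of the shut fingers; the grasp point (between the pads) lies 19 mm behind it; z points along the fingers, y is the line along which they close (so a half turn about z gives the same grasp; the last joint's range is limited). The gripper opens to 95 mm and grips with 3 to 60 N. Pads are 20 mm wide; open, the fingers measure 119 mm over their backs; the gripper's body (75 mm by 180 mm) begins 59 mm behind the grasp point.
Start: joints at [1.164, 0.491, 1.559, -0, 1.092, -0.106], TCP at [185.161, 596.961, 214.661] pointing down, gripper open.
Joint ranges: [-3.1, 3.1], [-0.84, 2.19], [0.05, 2.79], [-1.13, 4.28], [0.06, 2.93], [-2.69, 2.69]. Speed limits (rad/s): [2.22, 2.22, 2.79, 3.14, 3.14, 3.14].

### API

Orientations are given as [roll, pitch, yaw] about the fixed x, y, z axes, in that order (R = Rz(yaw) Ry(pitch) Rx(roll)).
In Python, from cell import env gives the robot as it stands.
- The arm moves only by the tool arm_command, never from a script. Its argument "targets" is a list of rows, each a list of 5 numbers: the shift along the tool's x, y, z in mm, then the turn about the tool's z in degrees, then the opening, from 0 (shut) to 1 (fully open). In form: [[tx, ty, tz, roll, fingers], ...]. A call has 1 to 5 rows; each row is the pose to reach, as a shift and turn from the pose commanded when the call began, along the tool's axes at that moment; what a row does not reach only later rows make up. A row lasts 1/10 s, in which the tool goes at most 50 mm and 8.59 degrees, less where a joint would pass 70% of its speed; a pose out of reach is approached as far as the arm can. A call with a gripper value outside its range is refused whole. The fingers move at their own pace and stop on an object; the grip force is fixed at half the most. Time passes only in rows, so rows that repeat a pose let the fingers close. It gives the time, the measured TCP pose, the force, the opening and the grip force at its end, in the units of the state.
- env.state(): the state, without advancing time (a new reading comes with each control period).
- env.read_camera(name): name is "scene" or "top" or "wrist"; returns a dict with "frame" (400x640x3 uint8, red, green, blue), "vertical_fov" (degrees; the focal length in pixels is half the picture's height over the tangent of half this angle, whatever the lens; pixels are square), "cx", "cy" (the principal point, pixels), "world_from_camera" (4x4, takes a point from camera to world coordinates); the wrist camera has in their place "hand_eye" (4x4, takes a point from camera to tool coordinates, whose origin is the TCP and whose axes are the flange's). Camera axes: x right, y down, z forward; pixel columns grow to the right and rows downward; lengths in mm; the calibration is good to about 2 mm. A picture is of the moment at which its call begins: read the wrist's pose just before it. There is no depth.
- env.job_done(): hands the job in; it is judged then, once.
The state is a dict: "t": time; "joints": joint angles; "qvel": joint speeds; "tau": joint torques, N m; "eef_pos": TCP position; "tcp_rot": TCP orientation; "ft_force": force on the tool from outside, world axes, zero at the start; "moment": the same for the moment, N m; "opening": opening from 0.0 (shut) to 1.0 (fully open); "grip_force": force on a finger pad.
Only numpy, scipy, OpenCV 4.12 (cv2) and the standard library are available. Lean on these libraries where they do the work, as an engineer would, in place of code of your own. Each camera call takes 0.05 s, during which the arm holds its last target. There are 200 camera calls.

### The job

In the two-lane pass gate on the tray cart, a steel flange ring waits in one lane and somebody has left a roll of yellow tape in the other. Push the ring along its lane, flat on the lane floor, through the sprung orange flap and far enough into the bay behind for the flap to swing fully shut again. Leave the tape roll where it lies.

Things in the scene. Friction and masses are not known exactly. Their poses are not given: they have to be found in the camera images.
- ring_centre (a point): Centre, 6 mm above the lane floor, of the loose steel flange ring to push: 67 x 67 mm square flange with a low round collar, 12 mm high, 0.16 kg, flat in one lane, within 10 degrees of square to it. Its bore cannot be entered; only the lowest few mm of its sides are upright, so push with fingertips 2 to 3 mm above the lane floor. Similar rings outside the gate are not wanted.
- tape_centre (a point): Centre, 9.5 mm above the lane floor, of the loose roll of yellow tape, 68 mm in diameter, 19 mm high, lying flat in the other lane. To be left there.
- pass_gate: Fixed grey gate, open above. Origin on the cart top, mid-way between the flaps; x along the lanes in the direction of passage, z up. Lane floor z 6 mm, walls to 36. Lanes 84 mm wide, middles at y +46 (left), -46; open to the robot at x -120. Flaps at x 0, bays behind, end stop x 212. Ring starts at x about -64, clears the flap's sweep with its centre beyond 120, touches the stop at 178.
- flap_left (a joint): Orange flap, 4 mm thick, z = 10 to 38 mm of the gate, across the left (+y) lane, on an upright hinge at the outer wall (x 0, y 93 mm), reaching to y 12 mm. Radians: 0 shut, up to 1.57 open, away from the robot into the bay; opens no other way. A light spring (5 to 20 N mm) shuts it within about half a second when nothing holds it.
- flap_right (a joint): The same flap, mirrored, across the right (-y) lane, hinged at the outer wall (x 0, y -93 mm). Radians: 0 shut, up to 1.57 open into the bay.
Mind the look-alikes: they are no part of the job. Leave any pink look-alike of the part that bears ring_centre alone.

How it is judged:
By the outcome, as a careful person would: the job done as asked, in the order asked, and still so for the second after the job is handed in, with the robot touching nothing.
It also fails if it takes over 35 s, if anything falls off the work surface, if the arm or the gripper's body presses on something with over 40 N, if the wrist force passes 120 N, or if a joint passes its speed limit or range.

## Working session

There is one attempt and no reset: what is moved stays moved. The work goes in short steps, Python scripts to look and compute and a tool call to move; the robot and the scene stay as the last step left them, time stands still between calls to the robot, and variables do not carry over. Pictures are saved under pics/ and viewed, at most 10 in all, crops included, and the job is handed in when it is done.

Besides the shell and the picture viewer there is one more tool, called after "Request:" in YAML: its name, and indented under it one key for each argument. arm_command: Moves the arm, as the interface text tells. Its arguments: {"type":"object","properties":{"targets":{"type":"array","items":{"type":"array","items":{"type":"number"}}}},"required":["targets"]}

```bash
mkdir -p pics; ls; python3 - <<'E'
from cell import env
import cv2,pickle
s=env.state();print(s['t'],s['eef_pos'],s['tcp_rot'],s['opening'])
for n in('scene','top'):
    d=env.read_camera(n);cv2.imwrite(f'pics/{n}0.png',d['frame'][...,::-1]);pickle.dump(d,open(f'{n}0.pkl','wb'))
    print(n,d['vertical_fov'],d['cx'],d['cy'],d['world_from_camera'])
E
```

```text
pics
0.0 [185.06315554 596.71807924 214.0637547 ] [-3.14047146e+00 -1.27004943e-04  2.84075945e+00] 1.000892478239099
scene 51.48278003986594 318.3618496290743 204.2946532043716 [[ 8.36960548e-01 -2.82847274e-01  4.68502359e-01  1.05763686e+02]
 [-5.47229691e-01 -4.42025208e-01  7.10741430e-01 -6.08372952e+02]
 [ 6.05857708e-03 -8.51240938e-01 -5.24740087e-01  4.93750370e+02]
 [ 0.00000000e+00  0.00000000e+00  0.00000000e+00  1.00000000e+00]]
top 56.246505500668775 317.20598734581216 196.2729430935868 [[ 2.38897654e-02 -9.93563802e-01  1.10726016e-01  4.03485916e+02]
 [-9.98952282e-01 -2.80491743e-02 -3.61605041e-02  1.83863847e+01]
 [ 3.90335413e-02 -1.09746141e-01 -9.93192915e-01  8.77593172e+02]
 [ 0.00000000e+00  0.00000000e+00  0.00000000e+00  1.00000000e+00]]
```

View pics/top0.png

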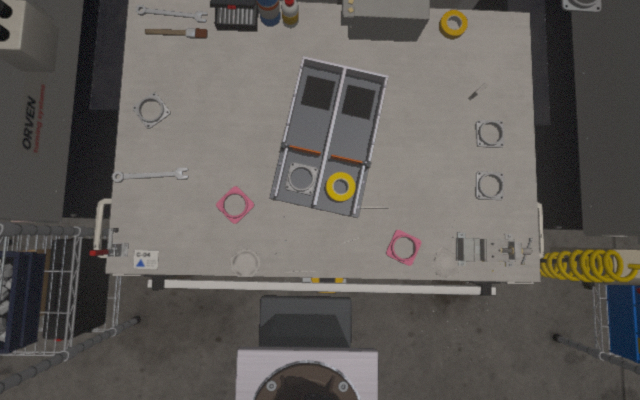

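View pics/scene0.png

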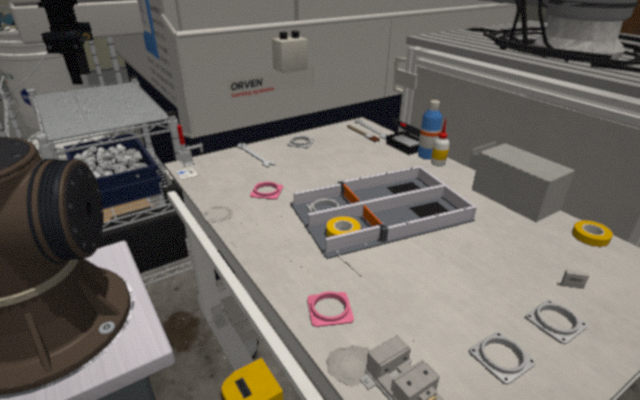

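The top view shows the gate (corners about (304,58), (386,75), (357,216), (271,198)). The candidates are:
- Grey ring in the left lane at (301,178): this is the one I want.
- Grey rings outside the gate at (151,111), (489,133) and (489,185).
- Pink look-alikes at (235,204) and (403,247).
- Tape rolls at (341,186), in the right lane, and (454,23), outside.

Next is the close crop.

```bash
python3 - <<'E'
import cv2
f=cv2.imread('pics/top0.png')[50:225,255:400]
cv2.imwrite('pics/crop0.png',cv2.resize(f,None,fx=3.4,fy=3.4,interpolation=cv2.INTER_CUBIC))
E
```

```text
(no output)
```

View pics/crop0.png

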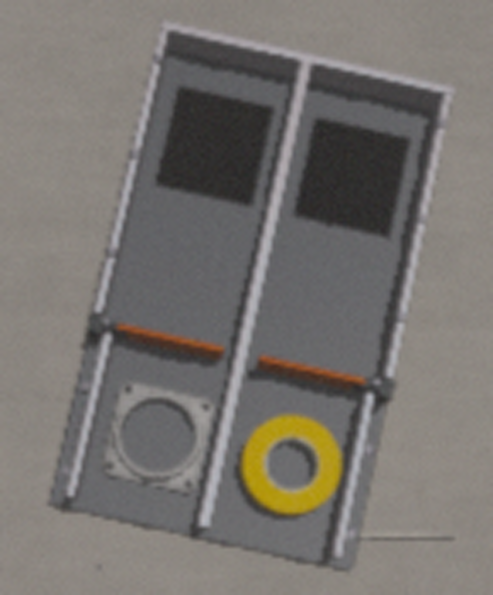

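```bash
cat >h.py <<'E'
import numpy as np,pickle
from scipy.optimize import least_squares
def ray(d,u,v,z):
    f=200/np.tan(np.radians(d['vertical_fov']/2));T=d['world_from_camera']
    r=T[:3,:3]@[(u-d['cx'])/f,(v-d['cy'])/f,1];o=T[:3,3]
    return (o+r*(z-o[2])/r[2])[:2]
E
python3 - <<'E'
from h import *
d=pickle.load(open('top0.pkl','rb'))
P=lambda a,z:ray(d,255+(a[0]+.5)/3.4-.5,50+(a[1]+.5)/3.4-.5,z)
pts=[((224,350),38,0,12),((260,359),38,0,-12),((100,325),38,0,93),((380,388),38,0,-93),
 ((203,528),36,None,0),((305,62),36,None,0),((165,26),36,214,None),((452,92),36,214,None),((52,502),6,-120,None),((350,567),6,-120,None)]
W=[(P(a,z),gx,gy) for a,z,gx,gy in pts]
def loc(p,w): c,s=np.cos(p[2]),np.sin(p[2]);q=w-p[:2];return np.array([c*q[0]+s*q[1],-s*q[0]+c*q[1]])
def res(p):
    o=[]
    for w,gx,gy in W:
        l=loc(p,w)
        if gx is not None:o.append(l[0]-gx)
        if gy is not None:o.append(l[1]-gy)
    return o
r=least_squares(res,[530,20,-.2],loss='soft_l1',x_scale=[1,1,.01]);p=r.x
print(p,np.degrees(p[2]));print([loc(p,w[0]).round(1) for w in W])
for n,a,z in[('r1',(125,385),9),('r2',(215,403),9),('r3',(195,490),9),('r4',(107,470),9),('bore',(158,436),15),('tape',(291,465),25)]:
    print(n,P(a,z).round(1),loc(p,P(a,z)).round(1))
np.save('gate.npy',p)
E
```

```text
[ 5.94557479e+02 -2.90812832e+01 -1.89941413e-01] -10.882841294902933
[array([ 1.1, 12.1]), array([  0.4, -12.9]), array([-0.6, 97.1]), array([ -1.2, -96.1]), array([-119.3,    0.3]), array([213.2,   0.3]), array([216.3, 100.4]), array([ 215.5, -104.1]), array([-121.4,  104.9]), array([-121.1, -104.7])]
r1 [577.7  49.4] [-31.4  73.9]
r2 [567.  -13.2] [-30.1  10.3]
r3 [505.9  -0.9] [-92.4  10.9]
r4 [518.   59.9] [-92.   72.9]
bore [541.7  25.5] [-62.2  43.6]
tape [522.9 -65.2] [-63.5 -49. ]
```

Gate fit: the origin is at (594.6, -29.1) and the yaw is -10.9°. The crop shows a grey square flange in the left lane at gate (-62, 44), and the tape is at (-63.5, -49). Both match the description. I'll use half-closed fingers to push across the flange.

Request:
arm_command:
  targets:
    - [-35,-34,0,0,0.35]
    - [-70,-68,0,0,0.35]
    - [-105,-102,0,0,0.35]
    - [-140,-136,0,0,0.35]
    - [-175,-170,0,0,0.35]

```text
t: 0.6
eef_pos: [302.3, 381.0, 214.5]
tcp_rot: [-3.141, -0.0, 2.841]
ft_force: [0.6, 0.1, 0.4]
opening: 0.635
grip_force: 0.0
```

Request:
arm_command:
  targets:
    - [-35,-34,0,0,0.35]
    - [-70,-68,0,0,0.35]
    - [-105,-102,0,0,0.35]
    - [-140,-136,0,0,0.35]
    - [-175,-170,0,0,0.35]

```text
t: 1.1
eef_pos: [419.2, 166.6, 214.7]
tcp_rot: [3.141, 0.0, 2.841]
ft_force: [1.2, 0.9, 0.7]
opening: 0.357
grip_force: 0.0
```

Request:
arm_command:
  targets:
    - [-35,-34,30,-3,0.35]
    - [-70,-68,60,-6.4,0.35]
    - [-104,-103,100,-6.4,0.35]
    - [-104,-103,114,-6.4,0.35]
    - [-104,-103,114,-6.4,0.35]

```text
t: 1.6
eef_pos: [486.9, 37.3, 97.4]
tcp_rot: [-3.141, -0.005, 2.949]
ft_force: [-0.0, 0.4, 1.1]
opening: 0.35
grip_force: 0.0
```

```bash
cat >>h.py <<'E'
def where():
    from cell import env
    s=env.state();p=np.load('gate.npy');c,sn=np.cos(p[2]),np.sin(p[2]);q=np.array(s['eef_pos'][:2])-p[:2]
    print('t',s['t'],'gate xy',(c*q[0]+sn*q[1]).round(1),(-sn*q[0]+c*q[1]).round(1),'z',s['eef_pos'][2].round(1),'yaw err deg',np.degrees(s['tcp_rot'][2]-p[2]-np.pi).round(2),'F',np.round(s['ft_force'],1),'op',s['opening'])
E
python3 -c "
from h import *
import cv2
where()
from cell import env
d=env.read_camera('wrist');cv2.imwrite('pics/w1.png',d['frame'][...,::-1])"
```

```text
t 1.6 gate xy -118.2 44.8 z 97.4 yaw err deg -0.14 F [-0.   0.4  1.1] op 0.34996051709790554
```

View pics/w1.png

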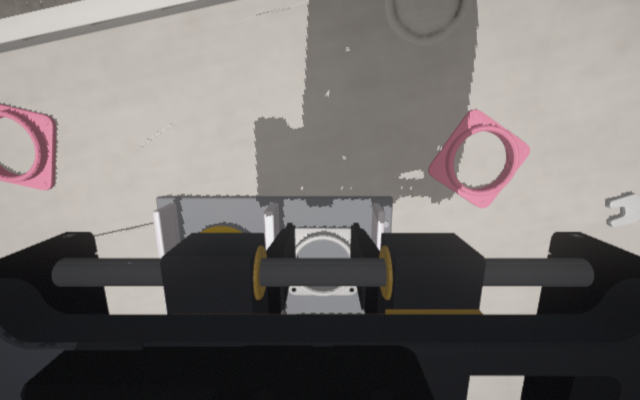

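Request:
arm_command:
  targets:
    - [2,1,30,0,0.35]
    - [2,1,60,0,0.35]
    - [2,1,75,0,0.35]
    - [2,1,82,0,0.35]
    - [2,1,82,0,0.35]

```text
t: 2.15
eef_pos: [485.7, 41.5, 19.0]
tcp_rot: [3.141, -0.0, 2.953]
ft_force: [0.2, -0.6, 0.7]
opening: 0.352
grip_force: 0.0
```

```bash
python3 -c "
from h import *
where()"
```

```text
t 2.15 gate xy -120.2 48.7 z 19.0 yaw err deg 0.1 F [ 0.2 -0.6  0.7] op 0.35174431295047304
```

The wrist view shows the ring at about (323,262), centred between the fingers in its lane. The pink rings are well clear at (20,145) and (480,158).

Request:
arm_command:
  targets:
    - [0,-2.5,6,0,0.35]
    - [0,-2.5,10.2,0,0.35]
    - [0,-2.5,10.2,0,0.35]

```text
t: 2.45
eef_pos: [485.3, 38.2, 8.5]
tcp_rot: [3.141, 0.0, 2.952]
ft_force: [0.3, -0.8, 0.1]
opening: 0.346
grip_force: 0.0
```

Request:
arm_command:
  targets:
    - [-4,0,0,0,0.35]
    - [-8,0,0,0,0.35]
    - [-14,0,0,0,0.35]
    - [-20,0,0,0,0.35]
    - [-26,0,0,0,0.35]

```text
t: 2.95
eef_pos: [511.1, 33.3, 8.4]
tcp_rot: [3.142, -0.0, 2.952]
ft_force: [-2.3, 0.2, 1.8]
opening: 0.349
grip_force: 1.1
```

```bash
python3 -c "
from h import *
import cv2
where()
from cell import env
d=env.read_camera('scene');cv2.imwrite('pics/s1.png',cv2.resize(d['frame'][150:270,260:500,::-1],None,fx=3,fy=3,interpolation=2))"
```

```text
t 2.95 gate xy -93.7 45.5 z 8.4 yaw err deg 0.05 F [-2.3  0.2  1.8] op 0.3487603791444295
```

View pics/s1.png

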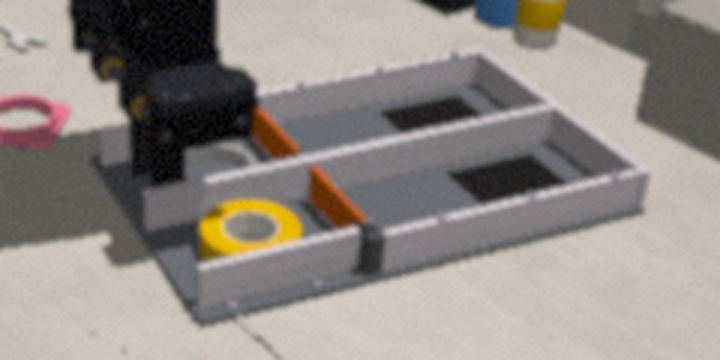

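The scene crop shows the fingers behind the ring at about (225,155), and the tape at (250,230) hasn't moved. The force is about 2 N, so the ring is in contact and sliding. Continuing the push.

Request:
arm_command:
  targets:
    - [-10,0,0,0,0.35]
    - [-20,0,0,0,0.35]
    - [-30,0,0,0,0.35]
    - [-40,0,0,0,0.35]
    - [-50,0,0,0,0.35]

```text
t: 3.5
eef_pos: [560.6, 23.8, 8.4]
tcp_rot: [3.142, -0.0, 2.953]
ft_force: [-2.9, 0.7, 2.0]
opening: 0.348
grip_force: 1.7
```

Request:
arm_command:
  targets:
    - [-10,0,0,0,0.35]
    - [-20,0,0,0,0.35]
    - [-30,0,0,0,0.35]
    - [-40,0,0,0,0.35]
    - [-50,0,0,0,0.35]

```text
t: 4.0
eef_pos: [610.0, 14.4, 8.4]
tcp_rot: [3.141, 0.0, 2.952]
ft_force: [-1.2, 0.2, 1.3]
opening: 0.352
grip_force: 1.0
```

```bash
python3 -c "
from h import *
import cv2
where()
from cell import env
d=env.read_camera('scene');cv2.imwrite('pics/s2.png',cv2.resize(d['frame'][150:270,260:500,::-1],None,fx=3,fy=3,interpolation=2))"
```

```text
t 4.0 gate xy 6.9 45.6 z 8.4 yaw err deg 0.05 F [-1.2  0.2  1.3] op 0.3515180839610906
```

View pics/s2.png

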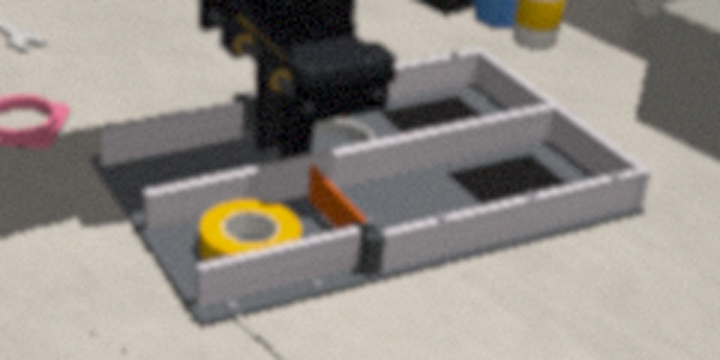

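The ring is at about (345,130) in front of the fingers, past the flap line. The tape hasn't moved.

Request:
arm_command:
  targets:
    - [-10,0,0,0,0.35]
    - [-20,0,0,0,0.35]
    - [-30,0,0,0,0.35]
    - [-40,0,0,0,0.35]
    - [-50,0,0,0,0.35]

```text
t: 4.55
eef_pos: [659.0, 5.0, 8.4]
tcp_rot: [3.142, 0.0, 2.952]
ft_force: [-2.1, 0.5, 0.7]
opening: 0.348
grip_force: 1.1
```

Request:
arm_command:
  targets:
    - [-10,0,0,0,0.35]
    - [-20,0,0,0,0.35]
    - [-30,0,0,0,0.35]
    - [-40,0,0,0,0.35]
    - [-48,0,0,0,0.35]

```text
t: 5.05
eef_pos: [706.2, -4.0, 8.4]
tcp_rot: [3.141, 0.0, 2.952]
ft_force: [-1.0, 0.1, 1.2]
opening: 0.352
grip_force: 1.0
```

```bash
python3 -c "
from h import *
import cv2
where()
from cell import env
d=env.read_camera('scene');cv2.imwrite('pics/s3.png',cv2.resize(d['frame'][150:270,260:500,::-1],None,fx=3,fy=3,interpolation=2))"
```

```text
t 5.05 gate xy 104.9 45.7 z 8.4 yaw err deg 0.05 F [-1.   0.1  1.2] op 0.352199764011972
```

View pics/s3.png

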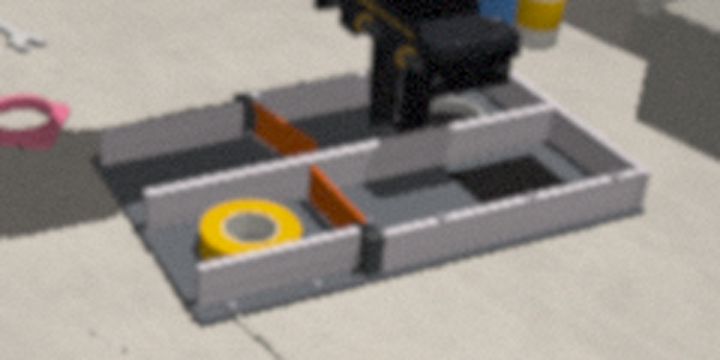

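The left flap has already shut at (283,127), and the ring is at about (460,105), deep in the bay. I'll back off slightly and lift straight up.

Request:
arm_command:
  targets:
    - [3,0,0,0,0.35]
    - [3,0,-20,0,0.35]
    - [3,0,-60,0,0.35]
    - [3,0,-110,0,0.35]
    - [3,0,-150,0,0.35]

```text
t: 5.6
eef_pos: [702.2, -3.2, 161.0]
tcp_rot: [3.141, 0.001, 2.953]
ft_force: [1.5, 0.3, -0.5]
opening: 0.349
grip_force: 0.0
```

Request:
arm_command:
  targets:
    - [50,30,0,0,0.35]
    - [90,70,0,0,0.35]
    - [120,110,0,0,0.35]
    - [150,150,0,0,0.35]
    - [180,190,0,0,0.35]

```text
t: 6.1
eef_pos: [566.1, 205.6, 158.7]
tcp_rot: [3.141, 0.001, 2.952]
ft_force: [0.7, -0.1, 0.5]
opening: 0.347
grip_force: 0.0
```

Request:
arm_command:
  targets:
    - [0,50,0,0,0.35]
    - [0,100,0,0,0.35]
    - [0,100,0,0,0.35]
    - [0,100,0,0,0.35]
    - [0,100,0,0,0.35]

```text
t: 6.6
eef_pos: [586.1, 301.4, 158.3]
tcp_rot: [-3.141, -0.0, 2.952]
ft_force: [-0.3, 0.2, -0.7]
opening: 0.352
grip_force: 0.0
```

```bash
python3 -c "
from h import *
import cv2
where()
from cell import env
d=env.read_camera('top');cv2.imwrite('pics/t2.png',cv2.resize(d['frame'][50:225,255:400,::-1],None,fx=3.4,fy=3.4,interpolation=2))"
```

```text
t 6.6 gate xy -70.7 322.9 z 158.3 yaw err deg 0.02 F [-0.3  0.2 -0.7] op 0.35180025965880873
```

View pics/t2.png

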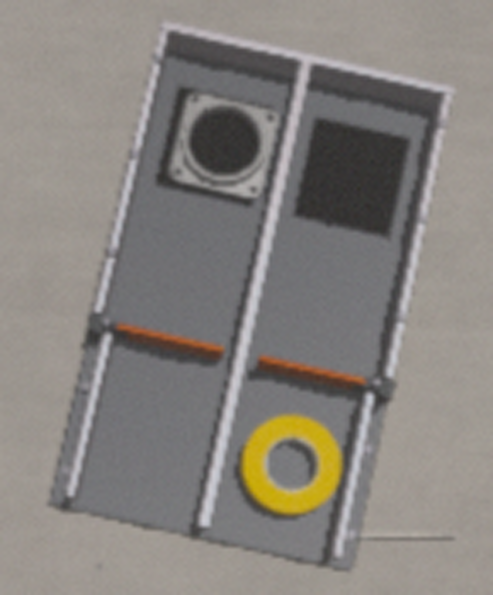

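The ring lies flat in the left bay at (223,142), both flaps are shut, and the tape is still at (291,465). Handing in.

```bash
python3 -c "
from cell import env
print(env.job_done())"
```

```text
the job is handed in; nothing more can be done
None
```

I pushed the ring flat through the left flap to about x 150 mm in the bay; the flap is fully shut behind it, the tape roll hasn't moved, and I handed the job in at about 6.6 s.

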